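# Refit the handwheel on a mobile-shelving drive

## Robot

A 6-joint arm with a two-finger parallel gripper is mounted at the origin on the work surface. World frame = base frame: x ahead of the robot, y to its left, z up, the work surface at z = 0. Lengths are in mm, angles in rad, forces in N, time in s.
With the tool pointing down it reaches from about 350 to 875 mm from the base axis. Payload 4.2 kg.
Tool frame: the origin (TCP) lies midway between the tips of the shut fingers; the grasp point (between the pads) lies 19 mm behind it; z points along the fingers, y is the direction in which the jaws open and shut (so a half turn about z gives the same grasp; the last joint's range is limited). The gripper opens to 85 mm and grips with 20 to 120 N. Pads are 22 mm wide; open, the fingers measure 114 mm over their backs; the gripper's body (76 mm by 85 mm) begins 54 mm behind the grasp point. The pads swing forward as they close: fully open they stand 13 mm farther back than shut.
Start: joints at [-0.861, 0.385, 0.008, 0, -1.194, -0.259], TCP at [272.315, -562.533, 231.312] pointing down, gripper open.
Joint ranges: [-3.14, 3.14], [-1.21, 2.06], [-1.07, 1.41], [-3.16, 2.05], [-2.99, -0.16], [-3.1, 3.1]. Speed limits (rad/s): [2.79, 2.79, 3.14, 3.14, 3.14, 3.14].

## Interface

Orientations are given as a unit quaternion [x, y, z, w].
In Python, from bench import arm gives the robot as it stands. The module is installed in compiled form; this text tells all that it offers.
- The arm moves only by the tool drive_tool, never from a script. Its argument "moves" is a list that holds one entry, the list of rows, each a list of 7 numbers: the opening, from 0 (shut) to 1 (fully open), then the shift along the tool's x, y, z in m, then the turn, a rotation vector about the tool's x, y, z in rad. In form: [[[hand, dx, dy, dz, wx, wy, wz], ...]]. A call has 1 to 20 rows; each row shifts and turns the pose as measured when the row begins, along the tool's axes as they then stand; what a row does not reach is not made up. A row lasts 1/10 s, in which the tool goes at most 50 mm and 8.59 degrees, less where a joint would pass 70% of its speed; a pose out of reach is approached as far as the arm can. A call with a gripper value outside its range is refused whole. The fingers move at their own pace and stop on an object; the grip force is fixed at half the most. Time passes only in rows, so rows that do not move let the fingers close. It gives the time, the measured TCP pose, the force and the opening at its end, in the units of the state.
- arm.read_state(): the state, without advancing time (a new reading comes with each control period).
- arm.get_image(name): name is "side" or "top" or "wrist"; returns (picture, depth): 384x512x3 uint8, red, green, blue; 384x512 float32, mm along the optical axis (not along the pixel's ray), 0 where there is no reading.
- arm.camera_params(name): a dict with "fov_y" (degrees; the focal length in pixels is half the picture's height over the tangent of half this angle, whatever the lens; pixels are square), "cx", "cy" (the principal point, pixels), "world_from_camera" (4x4, takes a point from camera to world coordinates); the wrist camera has in their place "T_tool_cam" (4x4, takes a point from camera to tool coordinates, whose origin is the TCP and whose axes are the flange's). Camera axes: x right, y down, z forward; pixel columns grow to the right and rows downward; lengths in mm; the calibration is good to about 2 mm. The wrist camera is an equidistant fisheye: a pixel r from the principal point sees the ray r / f radians off the axis. A picture is of the moment at which its call begins: read the wrist's pose just before it. camera_params takes no time and is no camera call.
- arm.job_done(): hands the job in, once; it reports no verdict.
The state is a dict: "clock": time; "joints": joint angles; "joint_vel": joint speeds; "joint_efforts": joint torques, N m; "position": TCP position; "ee_rot": TCP orientation; "contact_force": force on the tool from outside, world axes, zero at the start; "wrist_torque": the same for the moment, N m; "gripper_width": finger opening in mm.
Only numpy, scipy, OpenCV 4.12 (cv2) and the standard library are available. Lean on these libraries where they do the work, as an engineer would, in place of code of your own. Each camera call takes 0.05 s, during which the arm holds its last target.

## Task

The shelving drive has been overhauled on the archive table and needs its handwheel back. Pick up the three-spoke handwheel by the square boss on its hub, set it upright over the toothed shaft and push it down, rocking it a little if the teeth catch, until it sits fully home on the flange; keep hold of it until it is home, then let go and move clear. Leave the one-arm crank where it lies.

Things in the scene. Friction and masses are not known exactly. Their poses are not given: they have to be found in the camera images.
- handwheel: Loose, 0.6 kg, sizes in mm. White hub 60 across, 50 high; on it a steel square boss 36x36, 50 to 92 above the underside, flats facing its +-x, +-y: grip there. Three spokes (14 thick, 20 up), one along +x, others 120 apart, end in black 34 balls 110 from the axis. Splined bore below, 46 deep: 48 across six grooves (one under each spoke, 60 degrees apart). Origin: centre of hub underside; z up.
- drive: Fixed (mm). Grey housing 150x120 on a dark base plate 200 (x) by 130; round flange 92 across, top 70 above the table; fixed steel shaft on it with six pointed teeth, 42 across tips, up to 101, one tooth along +x, 60 degrees apart; conical nose up to 112. Origin: on the shaft axis at table height; z up.
- shaft_home (a point): Centre of the flange's top, on the shaft axis, axes as the drive's. The wheel's origin comes here when home. Teeth mesh when wheel and drive yaw are equal or differ by a multiple of 60 degrees (spokes over teeth), with 10 degrees of play each way and 3 mm sideways; then it slides down freely.
- crank: Bystander, loose (mm): the same kind of hub and square boss, 92 high, but a single flat white arm along its +x with an upright black grip, 26 across, 105 from the axis, top 69 above the table. Origin: centre of hub underside; z up.
There are look-alikes about, which are no part of the job. There is more than one size of the drive; the one meant has the size given above.

How it is judged (in metres and radians):
On the way:
1. the handwheel is pushed home on the splined shaft (underside within 10 mm of the flange, teeth meshed) while the gripper still holds it (horizontal distance between handwheel and drive below 0.01 m and z of handwheel in the frame of drive below 0.08 m and angle between handwheel's own z axis and vertical below 0.175 rad and contact force between the fingers and handwheel above 1 N), for 0.1 s.
At the end, for the whole second after the job is handed in: The three-spoke handwheel stands upright (within 10 degrees) on the drive's splined shaft, its axis within 10 mm of the shaft's and its underside within 10 mm of the flange (teeth meshed), at rest; the crank is within 30 mm of where it lay (horizontal distance between handwheel and drive below 0.01 m and z of handwheel in the frame of drive below 0.08 m and angle between handwheel's own z axis and vertical below 0.175 rad and linear speed of handwheel below 0.02 m/s and distance of crank from where it was at the start of the episode below 0.03 m); the robot touches nothing.
It fails at once if the one-arm crank is moved more than 30 mm (distance of crank from where it was at the start of the episode above 0.03 m).
It also fails if it takes over 45 s, if anything falls off the work surface, if the arm or the gripper's body presses on something with over 40 N, if the wrist force passes 120 N, or if a joint passes its speed limit or range.

## Working session

There is one attempt and no reset: what is moved stays moved. The work goes in short steps, Python scripts to look and compute and a tool call to move; the robot and the scene stay as the last step left them, time stands still between calls to the robot, and variables do not carry over. Pictures are saved under pics/ and viewed, and the job is handed in when it is done.

Besides the shell and the picture viewer there is one more tool, called after "Request:" as a command line: name --argument value ..., lists and objects as JSON in quotes. drive_tool: Moves the arm, as the interface text tells. Its arguments: {"type":"object","properties":{"moves":{"type":"array","items":{"type":"array","items":{"type":"array","items":{"type":"number"}}}}},"required":["moves"]}

```bash
mkdir -p pics; python3 - <<'E'
from bench import arm
import cv2,numpy as np
print(arm.read_state())
for n in["side","top","wrist"]:
    p,d=arm.get_image(n); cv2.imwrite(f"pics/{n}0.png",p[:,:,::-1]); np.savez(f"{n}0.npz",p=p,d=d); print(n,arm.camera_params(n))
E
```

```text
{'clock': 0.0, 'joints': array([-8.61375364e-01,  3.85563357e-01,  6.65737556e-03, -4.75506065e-04,
       -1.19402252e+00, -2.58606038e-01]), 'joint_vel': array([-9.18084755e-05, -4.50521250e-04, -2.07066514e-03, -4.62046322e-05,
       -1.17059047e-03, -5.65575197e-04]), 'joint_efforts': array([ 6.73258692e-04, -3.92289734e+01,  1.88405603e+01,  4.18614104e+00,
       -4.62305878e-03,  7.16934863e-06]), 'position': array([ 272.07881559, -562.03297415,  230.23332124]), 'ee_rot': array([-2.23417911e-01,  9.74722141e-01,  1.04646184e-03, -3.00488742e-04]), 'contact_force': array([-0.87063939, -0.49811361,  0.57387965]), 'wrist_torque': array([ 0.04937711,  0.01988053, -0.05162409]), 'gripper_width': 85.16828918880525}
side {'fov_y': 47.014107216227984, 'cx': 254.23876575677002, 'cy': 187.9815056708255, 'world_from_camera': array([[-9.99876361e-01, -9.48777735e-03,  1.25397112e-02,
         4.09788333e+02],
       [-1.57240576e-02,  5.96805839e-01, -8.02231603e-01,
         1.07861567e+03],
       [ 1.27621984e-04, -8.02329591e-01, -5.96881237e-01,
         8.92756088e+02],
       [ 0.
[... 266 characters left out ...]

       [-9.99972192e-01, -1.91200296e-03,  7.20835185e-03,
        -1.00360075e+01],
       [-6.56935139e-03, -2.31659593e-01, -9.72774731e-01,
         1.29308575e+03],
       [ 0.00000000e+00,  0.00000000e+00,  0.00000000e+00,
         1.00000000e+00]])}
wrist {'fov_y': 65.70646984690485, 'cx': 258.78865859901384, 'cy': 189.06096939864912, 'T_tool_cam': array([[-1.60517057e-03, -9.59058703e-01, -2.83202804e-01,
         7.08521641e+01],
       [ 9.99998548e-01, -1.37745798e-03, -1.00318632e-03,
        -1.19485736e+00],
       [ 5.72014605e-04, -2.83204004e-01,  9.59059521e-01,
        -1.42600582e+02],
       [ 0.00000000e+00,  0.00000000e+00,  0.00000000e+00,
         1.00000000e+00]])}
```

View pics/top0.png

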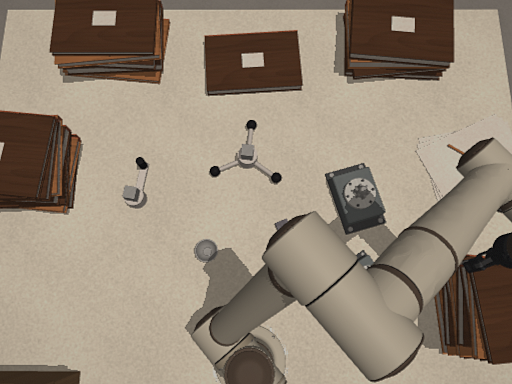

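View pics/side0.png

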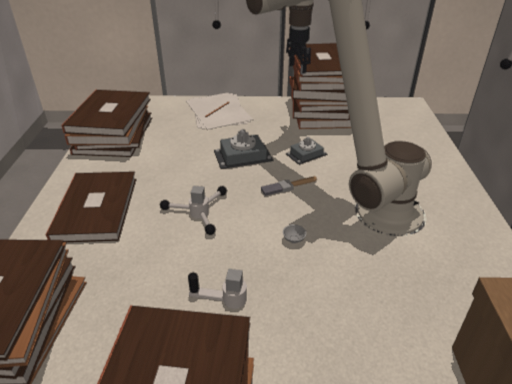

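View pics/wrist0.png

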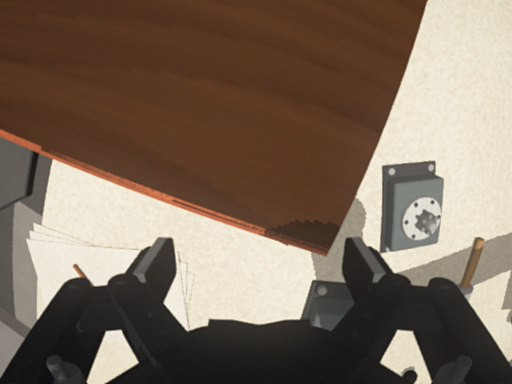

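Candidates:
- **Handwheel:** three spokes at top (247,155), side (198,205). The one-arm crank is at top (133,193), side (233,288).
- **Drive:** large one at top (357,195), side (243,148). The small look-alike is at side (307,148), mostly hidden by the arm in the top view.
- **Round bowl:** top (205,250), not part of the job.

I choose the three-spoke wheel and the large drive, and will check both in a crop and by size.

```bash
cat > h.py <<'E'
import numpy as np,cv2
from bench import arm
def K(n):
    c=arm.camera_params(n); return 192/np.tan(np.radians(c['fov_y']/2)),c['cx'],c['cy'],c['world_from_camera']
def cloud(n,d):
    f,cx,cy,T=K(n); v,u=np.mgrid[:384,:512]
    P=np.stack([(u-cx)/f*d,(v-cy)/f*d,d],-1)
    return P@T[:3,:3].T+T[:3,3]
def ray(n,u,v,z):
    f,cx,cy,T=K(n); r=T[:3,:3]@np.array([(u-cx)/f,(v-cy)/f,1]); o=T[:3,3]
    return o+r*(z-o[2])/r[2]
E
python3 - <<'E'
from h import *
for n,box in(("top",(180,100,420,260)),("side",(140,110,350,260))):
    z=np.load(n+"0.npz"); p,d=z['p'],z['d']; x0,y0,x1,y1=box
    c=cv2.resize(p[y0:y1,x0:x1,::-1],None,fx=3.3,fy=3.3,interpolation=cv2.INTER_CUBIC)
    cv2.imwrite(f"pics/{n}crop.png",c)
    W=cloud(n,d)
    # black balls by mask
    g=p.max(-1); m=((g<55)).astype(np.uint8); m[:y0]=0;m[y1:]=0;m[:,:x0]=0;m[:,x1:]=0
    k,l,s,ce=cv2.connectedComponentsWithStats(m)
    for i in range(1,k):
        if s[i,4]>25:
            w=W[l==i]; print(n,ce[i].round(1),s[i,2:],np.median(w,0).round(1),'ray20',ray(n,*ce[i],20).round(1))
    # heights: drive & wheel
    for lo,hi,nm in((84,96,'boss top?'),(65,75,'flange?'),(102,116,'nose?'),(40,64,'housing')):
        mm=((W[...,2]>lo)&(W[...,2]<hi)).astype(np.uint8); mm[:y0]=0;mm[y1:]=0;mm[:,:x0]=0;mm[:,x1:]=0
        k,l,s,ce=cv2.connectedComponentsWithStats(mm)
        for i in range(1,k):
            if s[i,4]>15:
                w=W[l==i]; r=cv2.minAreaRect(w[:,:2].astype(np.float32)); print(n,nm,ce[i].round(),s[i,4],w.mean(0).round(1),'rect',np.round(r[0],1),np.round(r[1],1),round(r[2],1))
E
```

```text
top [251.1 124.1] [ 9  9 66] [703.3  -2.5  33.1] ray20 [709.8  -2.7  20. ]
top [214.5 170.8] [10 10 79] [550.5 108.   32.1] ray20 [554.6 110.2  20. ]
top [275.7 177.3] [10 10 78] [530.4 -79.2  32.8] ray20 [533.9 -79.   20. ]
top [352.  213.8] [ 60  60 615] [ 402.  -295.8    9.5] ray20 [ 419.7 -308.    20. ]
top [282.4 229.9] [ 40  35 196] [259.1 -48.3 711. ] ray20 [370.2 -97.5  20. ]
top [410.4 228.6] [21  9 35] [ 273.  -252.7  640.5] ray20 [ 375.  -480.1   20. ]
top boss top? [247. 150.] 142 [597.    8.8  91.2] rect [597.9   8.2] [35.6 38.1] 82.3
top flange? [359. 193.] 563 [ 471.4 -321.4   69.9] rect [ 472.5 -322.8] [89.8 90.7] 26.1
top nose? [363. 190.] 65 [ 470.5 -321.6  109.1] rect [ 471.2 -322.4] [23.7 24.8] 6.9
top housing [248. 158.] 145 [587.2   7.2  49.9] rect [593.6   7.9] [51.7 58.3] 0.7
top housing [357. 196.] 1244 [ 466.2 -318.1   53.4] rect [ 473.3 -323. ] [151.3 121.7] 16.4
side [143.8 121.9] [10 28 86] [ 883.6 -518.9   34.5] ray20 [ 893.1 -545.9   20. ]
side [335.6 111.1] [32  3 50] [  94.  -546.    75.7] ray20 [  85.2 -657.2   20. ]
side [242.4 159.9] [ 53  22 227] 
[... 813 characters left out ...]
ange? [307. 139.] 23 [ 236.5 -334.5   69.9] rect [ 237.  -336.3] [18.2 27.9] 51.0
side flange? [198. 198.] 38 [598.2  24.7  69.8] rect [594.8  23.1] [44.3 23. ] 28.8
side nose? [243. 131.] 34 [ 473.3 -317.   108.1] rect [ 473.3 -320.7] [21.7 26.7] 71.3
side housing [142. 120.] 84 [ 885.3 -501.    53.9] rect [ 885.3 -487.3] [ 16.1 212.5] 5.4
side housing [320. 116.] 355 [ 164.6 -549.    50.9] rect [ 162.6 -547.7] [ 43.2 228.8] 83.5
side housing [242. 148.] 551 [ 474.5 -294.4   53.4] rect [ 474.4 -318.1] [148.9 126.8] 15.7
side housing [307. 145.] 134 [ 237.7 -327.    48.8] rect [ 239.4 -331.3] [67.1 61.1] 9.0
side housing [199. 203.] 166 [595.9  24.4  50.7] rect [597.3  17.6] [59.3 51.5] 15.3
```

View pics/topcrop.png

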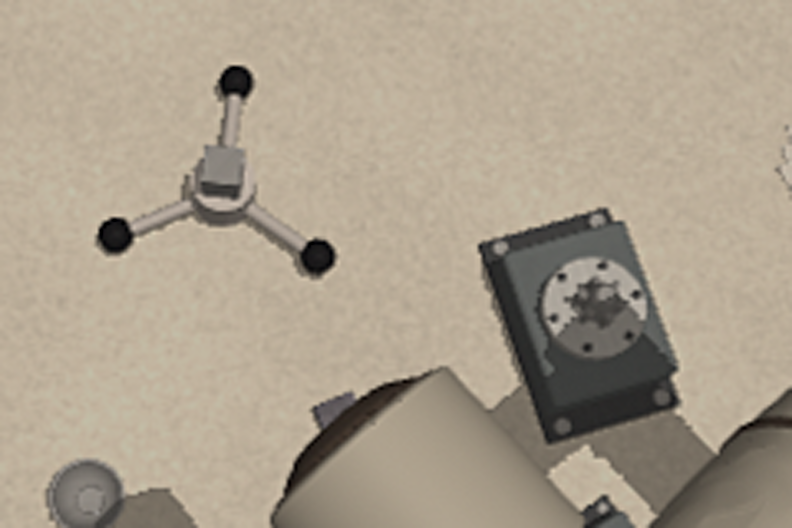

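View pics/sidecrop.png

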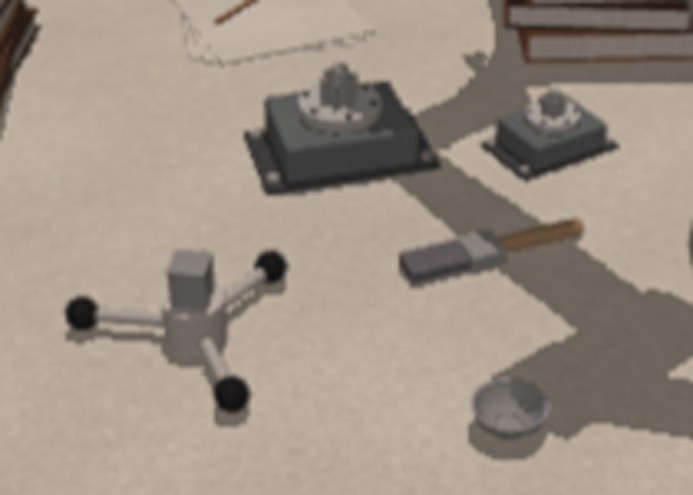

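The crops confirm the choice: three spokes with black balls, and the large drive with a 151x121 housing and 90 mm flange at z 70. The wheel is at about (599.5, 9.5) with yaw −6.2°, and the drive at about (472, −322.5) with yaw 16.1°. I'll move above the wheel now.

Request:
drive_tool --moves '[[[1, 0, 0, -0.03, 0, 0, 0], [1, -0.0388, 0.0266, 0, 0, 0, 0], [1, -0.0388, 0.0266, 0, 0, 0, 0], [1, -0.0388, 0.0266, 0, 0, 0, 0], [1, -0.0388, 0.0266, 0, 0, 0, 0], [1, -0.0388, 0.0266, 0, 0, 0, 0], [1, -0.0388, 0.0266, 0, 0, 0, 0], [1, -0.0388, 0.0266, 0, 0, 0, 0], [1, -0.0388, 0.0266, 0, 0, 0, 0], [1, -0.0388, 0.0266, 0, 0, 0, 0], [1, -0.0388, 0.0266, 0, 0, 0, 0], [1, -0.0388, 0.0266, 0, 0, 0, 0], [1, -0.0388, 0.0266, 0, 0, 0, 0], [1, 0, 0, 0, 0, 0, 0.14], [1, 0, 0, 0, 0, 0, 0.14], [1, 0, 0, 0, 0, 0, 0.14], [1, 0, 0, 0, 0, 0, 0.14]]]'

```text
clock: 1.85
position: [562.0, -50.7, 255.9]
ee_rot: [0.066, 0.998, 0.003, -0.005]
contact_force: [0.7, -0.0, 0.6]
gripper_width: 85.6
```

```bash
cat >> h.py <<'E'
from scipy.spatial.transform import Rotation as R
def goto(x,y,z,yaw_y):
    """print tool-frame shift and rotvec to reach pos with tool down and tool-y at world angle (deg, mod 180)"""
    s=arm.read_state(); p=s['position']; Rm=R.from_quat(s['ee_rot'])
    best=None
    for a in(yaw_y,yaw_y+180):
        a=np.radians(a); yy=np.array([np.cos(a),np.sin(a),0]); zz=np.array([0,0,-1.]); xx=np.cross(yy,zz)
        rv=(Rm.inv()*R.from_matrix(np.stack([xx,yy,zz],1))).as_rotvec()
        if best is None or np.linalg.norm(rv)<np.linalg.norm(best): best=rv
    y=Rm.as_matrix()[:,1]
    print('pos',p.round(1),'yawY',np.degrees(np.arctan2(y[1],y[0])).round(2),'tilt',np.degrees(np.arccos(-Rm.as_matrix()[2,2])).round(2),'shift mm',Rm.inv().apply(np.array([x,y_,z])-p if 0 else np.array([x,globals().get('_',0) or 0,z])*0+np.array([x,_y(y_=None) if 0 else Y,z])-p) if 0 else '', 'shift',Rm.inv().apply(np.array([x,0,z])+np.array([0,1,0])*Yv(yv=0) if 0 else np.array([x,0,z])-p) if 0 else '')
E
python3 - <<'E'
s=open('h.py').read()
i=s.index('def goto')
s=s[:i]+'''def goto(X,Y,Z,yaw):
    s=arm.read_state(); p=s['position']; Rm=R.from_quat(s['ee_rot']); M=Rm.as_matrix(); best=None
    for a in(yaw,yaw+180):
        a=np.radians(a); yy=np.array([np.cos(a),np.sin(a),0]); zz=np.array([0,0,-1.]); xx=np.cross(yy,zz)
        rv=(Rm.inv()*R.from_matrix(np.stack([xx,yy,zz],1))).as_rotvec()
        if best is None or np.linalg.norm(rv)<np.linalg.norm(best): best=rv
    print('clock',s['clock'],'pos',p.round(1),'yawY',np.degrees(np.arctan2(M[1,1],M[0,1])).round(2),'tilt',np.degrees(np.arccos(-M[2,2])).round(2),
     'F',s['contact_force'].round(1),'w',round(s['gripper_width'],1),'\\nshift mm',Rm.inv().apply(np.array([X,Y,Z])-p).round(1),'rotvec',best.round(4))
def wproj(Pw,s):
    c=arm.camera_params('wrist'); f=192/np.tan(np.radians(c['fov_y']/2)); T=np.eye(4);T[:3,:3]=R.from_quat(s['ee_rot']).as_matrix();T[:3,3]=s['position']
    W=T@c['T_tool_cam']; q=W[:3,:3].T@(np.array(Pw,float)-W[:3,3]); t=np.arctan2(np.hypot(q[0],q[1]),q[2]); h=np.hypot(q[0],q[1])
    return np.array([c['cx']+f*t*q[0]/h,c['cy']+f*t*q[1]/h])
def wray(u,v,z,s):
    c=arm.camera_params('wrist'); f=192/np.tan(np.radians(c['fov_y']/2)); T=np.eye(4);T[:3,:3]=R.from_quat(s['ee_rot']).as_matrix();T[:3,3]=s['position']
    W=T@c['T_tool_cam']; a,b=u-c['cx'],v-c['cy']; r=np.hypot(a,b)+1e-9; t=r/f
    d=W[:3,:3]@np.array([a/r*np.sin(t),b/r*np.sin(t),np.cos(t)]); o=W[:3,3]
    return o+d*(z-o[2])/d[2]
'''
open('h.py','w').write(s)
E
python3 - <<'E'
from h import *
goto(599.5,9.5,250,83.8)
s=arm.read_state(); p,d=arm.get_image('wrist'); np.savez('w1.npz',p=p,d=d)
cv2.imwrite('pics/w1.png',p[:,:,::-1])
m=(p.max(-1)<45).astype(np.uint8); k,l,st,ce=cv2.connectedComponentsWithStats(m)
for i in range(1,k):
    if 60<st[i,4]<5000: print(ce[i].round(1),st[i],wray(*ce[i],20,s).round(1))
print([wproj(q,s).round() for q in((599.5,9.5,92),(709.7,-2,20),(555,110,20),(534,-79,20))])
E
```

```text
clock 1.85 pos [562.  -50.7 255.9] yawY 82.44 tilt 0.65 F [ 0.7 -0.   0.6] w 85.6 
shift mm [-29.3  64.6   6. ] rotvec [ 0.006  -0.0096 -0.0237]
[57.3 11.8] [ 41   0  35  27 405] [ 286.8 -317.4   20. ]
[ 98.4 103.6] [ 81  61  45  97 372] [ 448.9 -259.1   20. ]
[ 86.3 100.9] [80 91 15 20 75] [ 440.2 -278.8   20. ]
[376.  142.8] [365 132  22  23 380] [557.8 110.3  20. ]
[500.1 146.1] [488 138  24  18 321] [581.3 351.4  20. ]
[array([317., 198.]), array([305., 256.]), array([376., 141.]), array([233., 142.])]
```

View pics/w1.png

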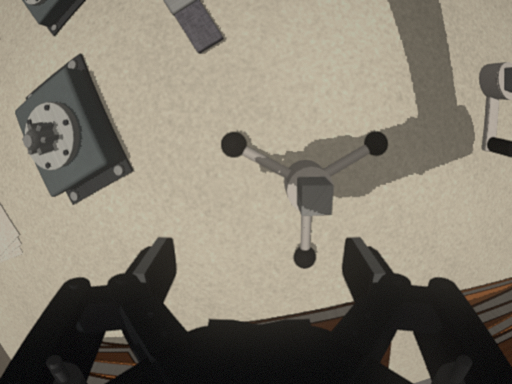

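The wrist view agrees with the overhead estimate: boss top seen at (317,196), predicted (317,198). Balls are at (234,144), (376,143) and (305,257). Aligning above it.

Request:
drive_tool --moves '[[[1, -0.0147, 0.0323, 0.003, 0.006, -0.0096, -0.0237], [1, -0.0147, 0.0323, 0.003, 0, 0, 0], [1, 0, 0, 0.045, 0, 0, 0], [1, 0, 0, 0.045, 0, 0, 0], [1, 0, 0, 0, 0, 0, 0]]]'

```text
clock: 2.4
position: [601.2, 11.8, 158.5]
ee_rot: [0.05, 0.999, 0.0, 0.002]
contact_force: [-0.1, 0.4, -0.2]
gripper_width: 85.2
```

```bash
python3 - <<'E'
from h import *
goto(599.5,9.5,57,83.8)
s=arm.read_state(); p,d=arm.get_image('wrist'); 
cv2.imwrite('pics/w2.png',p[:,:,::-1])
print(wproj((599.5,9.5,92),s))
for n in('top','side'):
    p,d=arm.get_image(n); cv2.imwrite(f'pics/{n}2.png',p[:,:,::-1])
E
```

```text
clock 2.4 pos [601.2  11.8 158.5] yawY 84.26 tilt 0.23 F [-0.1  0.4 -0.2] w 85.2 
shift mm [  1.8  -2.6 101.5] rotvec [0.0011 0.0039 0.008 ]
[256.19228547 198.02360729]
```

View pics/w2.png

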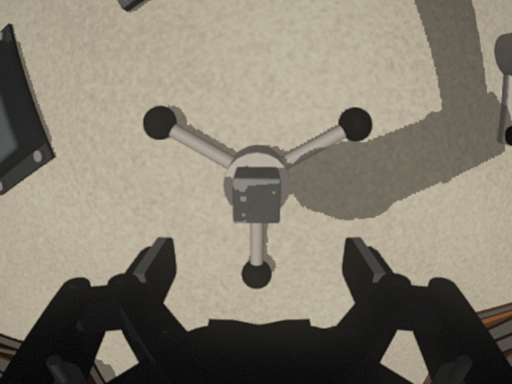

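The boss top is centred at (257,201), square to the jaws. Descending and closing.

Request:
drive_tool --moves '[[[1, 0.0018, -0.0026, 0.03, 0.001, 0.004, 0.008], [1, 0, 0, 0.03, 0, 0, 0], [1, 0, 0, 0.025, 0, 0, 0], [1, 0, 0, 0.014, 0, 0, 0], [1, 0, 0, 0, 0, 0, 0]]]'

```text
clock: 3.05
position: [617.8, 10.1, 82.3]
ee_rot: [0.052, 0.998, 0.004, 0.023]
contact_force: [-0.6, 0.5, 0.7]
gripper_width: 85.2
```

```bash
python3 - <<'E'
from h import *
goto(599.5,9.5,57,83.8)
E
```

```text
clock 3.05 pos [617.8  10.1  82.3] yawY 84.03 tilt 2.71 F [-0.6  0.5  0.7] w 85.2 
shift mm [19.3 -2.8 24.4] rotvec [0.0114 0.0459 0.0037]
```

```bash
python3 - <<'E'
from h import *
s=arm.read_state();print(s['joints'].round(3),s['joint_vel'].round(3),s['clock'])
p,d=arm.get_image('wrist');cv2.imwrite('pics/w3.png',p[:,:,::-1])
p,d=arm.get_image('side');cv2.imwrite('pics/side3.png',cv2.resize(p[60:300,100:420,::-1],None,fx=2.4,fy=2.4))
E
```

```text
[ 0.281  0.491 -0.236  0.009 -0.797 -1.963] [-0.006 -0.039  0.045  0.015 -0.016  0.006] 3.05
```

View pics/side3.png

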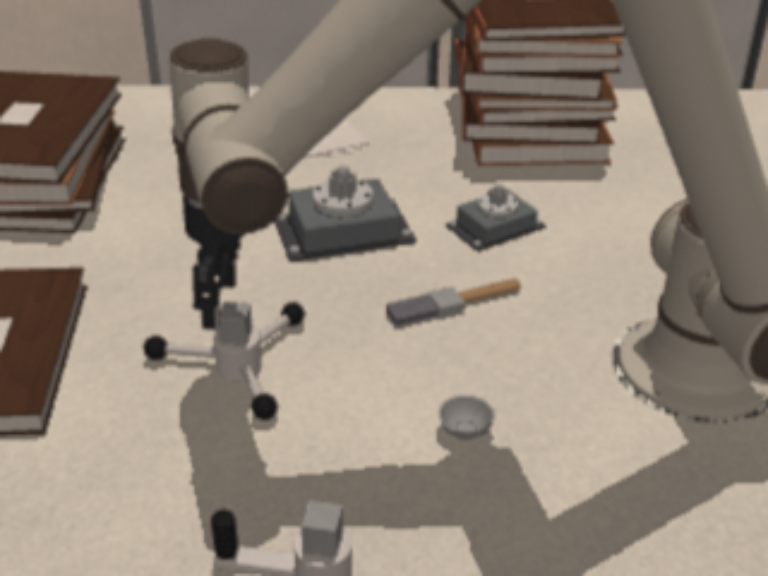

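View pics/w3.png

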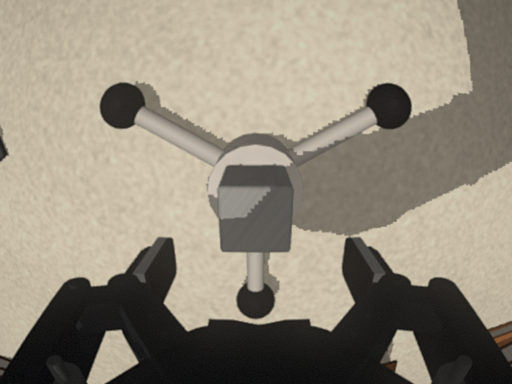

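Request:
drive_tool --moves '[[[1, 0, 0, -0.02, 0, 0, 0], [1, 0.01, 0, 0, 0.005, 0.023, 0], [1, 0, 0, 0, 0, 0, 0]]]'

```text
clock: 3.45
position: [610.6, 11.6, 110.4]
ee_rot: [0.052, 0.998, 0.004, 0.018]
contact_force: [-0.1, -0.0, -0.7]
gripper_width: 85.2
```

```bash
python3 - <<'E'
from h import *
goto(599.5,9.5,57,83.8)
s=arm.read_state();print(s['joints'].round(3),s['joint_vel'].round(3),s['joint_efforts'].round(1),s['clock'])
E
```

```text
clock 3.45 pos [610.6  11.6 110.4] yawY 84.08 tilt 2.08 F [-0.1 -0.  -0.7] w 85.2 
shift mm [12.7 -3.7 53. ] rotvec [0.0102 0.0348 0.0047]
[ 0.286  0.452 -0.216  0.005 -0.866 -1.963] [-0.005 -0.037  0.059  0.032  0.011  0.003] [  0.1 -40.4  16.5   3.6   0.   -0. ] 3.45
```

The controller lags between joints, so I'll correct the pose higher up and come down more slowly.

Request:
drive_tool --moves '[[[1, 0.007, -0.003, 0, 0.01, 0.035, 0.004], [1, 0.006, 0, 0, 0, 0.01, 0], [1, 0, 0, 0, 0, 0, 0], [1, 0, 0, 0, 0, 0, 0]]]'

```text
clock: 3.85
position: [598.2, 10.4, 113.1]
ee_rot: [0.053, 0.999, 0.001, -0.003]
contact_force: [0.8, 0.6, -0.7]
gripper_width: 85.5
```

```bash
python3 - <<'E'
from h import *
goto(599.5,9.5,57,83.8)
E
```

```text
clock 3.85 pos [598.2  10.4 113.1] yawY 83.89 tilt 0.32 F [ 0.8  0.6 -0.7] w 85.5 
shift mm [-1.7 -0.8 56.1] rotvec [ 0.0021 -0.0052  0.0015]
```

Request:
drive_tool --moves '[[[1, 0, 0, 0.01, 0, 0, 0], [1, 0, 0, 0.01, 0, 0.004, 0], [1, 0.001, 0, 0.01, 0, 0.004, 0], [1, 0.001, 0, 0.01, 0, 0.004, 0], [1, 0, 0, 0, 0, 0, 0]]]'

```text
clock: 4.35
position: [594.8, 10.6, 68.1]
ee_rot: [0.053, 0.999, 0.001, -0.01]
contact_force: [-0.4, 0.6, -1.1]
gripper_width: 85.3
```

```bash
python3 - <<'E'
from h import *
goto(599.5,9.5,57,83.8)
E
```

```text
clock 4.35 pos [594.8  10.6  68.1] yawY 83.88 tilt 1.18 F [-0.4  0.6 -1.1] w 85.3 
shift mm [-5.1 -0.6 11. ] rotvec [ 0.0015 -0.0205  0.0013]
```

Request:
drive_tool --moves '[[[1, -0.003, 0, 0.005, 0, -0.012, 0], [1, -0.002, 0, 0.004, 0, -0.006, 0], [1, 0, 0, 0, 0, 0, 0], [1, 0, 0, 0, 0, 0, 0]]]'

```text
clock: 4.75
position: [600.3, 10.0, 57.7]
ee_rot: [0.053, 0.999, 0.001, -0.001]
contact_force: [0.9, -0.1, -0.5]
gripper_width: 85.3
```

```bash
python3 - <<'E'
from h import *
goto(599.5,9.5,57,83.8)
E
```

```text
clock 4.75 pos [600.3  10.   57.7] yawY 83.9 tilt 0.09 F [ 0.9 -0.1 -0.5] w 85.3 
shift mm [ 0.7 -0.6  0.7] rotvec [ 0.001  -0.0012  0.0017]
```

Request:
drive_tool --moves '[[[0, 0, 0, 0, 0, 0, 0], [0, 0, 0, 0, 0, 0, 0], [0, 0, 0, 0, 0, 0, 0], [0, 0, 0, 0, 0, 0, 0], [0, 0, 0, 0, 0, 0, 0], [0, 0, 0, 0, 0, 0, 0], [0, 0, 0, 0, 0, 0, 0], [0, 0, 0, 0, 0, 0, 0], [0, 0, 0, 0, 0, 0, 0], [0, 0, 0, 0, 0, 0, 0]]]'

```text
clock: 5.75
position: [601.0, 10.0, 59.0]
ee_rot: [0.053, 0.999, 0.001, 0.001]
contact_force: [-1.0, -0.5, -0.1]
gripper_width: 35.4
```

```bash
python3 - <<'E'
from h import *
goto(599.5,9.5,180,83.8)
E
```

```text
clock 5.75 pos [601.  10.  59.] yawY 83.9 tilt 0.13 F [-1.  -0.5 -0.1] w 35.4 
shift mm [   1.3   -0.5 -121. ] rotvec [0.0018 0.0014 0.0018]
```

Gripped, with the width at 35.4 mm. Lifting about 165 mm.

Request:
drive_tool --moves '[[[0, 0, 0, -0.01, 0, 0, 0], [0, 0, 0, -0.02, 0, 0, 0], [0, 0, 0, -0.02, 0, 0, 0], [0, 0, 0, -0.02, 0, 0, 0], [0, 0, 0, -0.02, 0, 0, 0], [0, 0, 0, -0.02, 0, 0, 0], [0, 0, 0, -0.02, 0, 0, 0], [0, 0, 0, -0.02, 0, 0, 0], [0, 0, 0, -0.01, 0, 0, 0], [0, 0, 0, 0, 0, 0, 0], [0, 0, 0, 0, 0, 0, 0]]]'

```text
clock: 6.85
position: [588.9, 9.5, 212.4]
ee_rot: [0.057, 0.998, 0.001, -0.018]
contact_force: [-0.7, -0.1, -6.9]
gripper_width: 35.2
```

```bash
python3 - <<'E'
from h import *
goto(472,-322.5,225,106.1)
p,d=arm.get_image('side');cv2.imwrite('pics/side4.png',cv2.resize(p[60:300,100:420,::-1],None,fx=2.4,fy=2.4))
E
```

```text
clock 6.85 pos [588.9   9.5 212.4] yawY 83.47 tilt 2.02 F [-0.7 -0.1 -6.9] w 35.2 
shift mm [  78.8 -343.2   -9.6] rotvec [ 0.0062 -0.035  -0.3949]
```

View pics/side4.png

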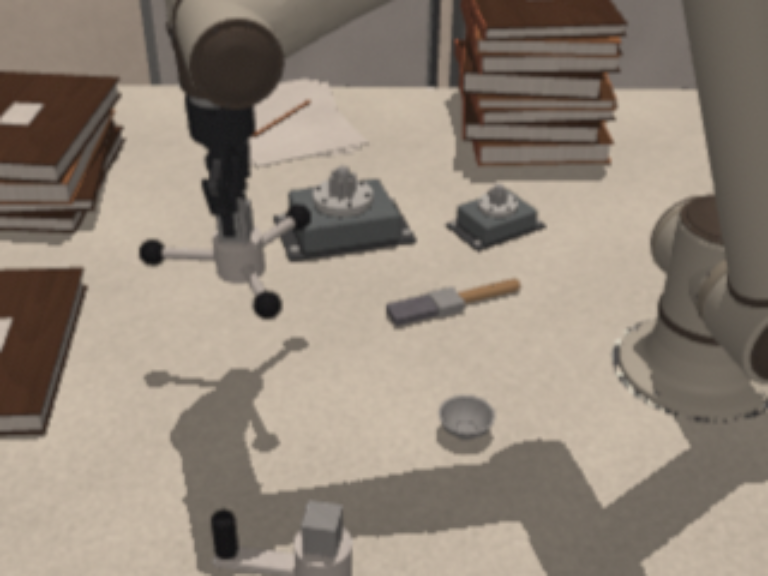

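The wheel is held upright and clear of the table, at about 6.9 N. Carrying it to the drive at this height.

Request:
drive_tool --moves '[[[0, 0, 0, -0.008, 0.006, -0.035, 0], [0, 0.006, -0.0286, 0, 0, 0, 0], [0, 0.006, -0.0286, 0, 0, 0, 0], [0, 0.006, -0.0286, 0, 0, 0, 0], [0, 0.006, -0.0286, 0, 0, 0, 0], [0, 0.006, -0.0286, 0, 0, 0, 0], [0, 0.006, -0.0286, 0, 0, 0, 0], [0, 0.006, -0.0286, 0, 0, 0, 0], [0, 0.006, -0.0286, 0, 0, 0, 0], [0, 0.006, -0.0286, 0, 0, 0, 0], [0, 0.006, -0.0286, 0, 0, 0, 0], [0, 0.006, -0.0286, 0, 0, 0, 0], [0, 0, 0, 0, 0, 0, -0.1], [0, 0, 0, 0, 0, 0, -0.1], [0, 0, 0, 0, 0, 0, -0.1], [0, 0, 0, 0, 0, 0, -0.09], [0, 0, 0, 0, 0, 0, 0]]]'

```text
clock: 8.6
position: [474.3, -304.9, 216.3]
ee_rot: [-0.146, 0.989, -0.008, -0.005]
contact_force: [-0.3, 0.2, -6.1]
gripper_width: 35.4
```

```bash
python3 - <<'E'
from h import *
goto(472,-322.5,225,106.1)
E
```

```text
clock 8.6 pos [ 474.3 -304.9  216.3] yawY 106.81 tilt 1.05 F [-0.3  0.2 -6.1] w 35.4 
shift mm [  7.4 -16.3  -8.3] rotvec [-0.0137 -0.0121  0.0123]
```

Request:
drive_tool --moves '[[[0, 0.0037, -0.008, 0, -0.0137, -0.012, 0.012], [0, 0.0037, -0.008, 0, 0, 0, 0], [0, 0, 0, 0, 0, 0, 0], [0, 0, 0, 0, 0, 0, 0]]]'

```text
clock: 9.0
position: [470.8, -323.6, 216.1]
ee_rot: [-0.137, 0.991, 0.0, -0.0]
contact_force: [0.3, 0.4, -5.8]
gripper_width: 35.3
```

```bash
python3 - <<'E'
from h import *
goto(472,-322.5,200,106.1)
s=arm.read_state()
for n in('top','side','wrist'):
    p,d=arm.get_image(n); np.savez(n+'5.npz',p=p,d=d)
    if n!='wrist':
        c=p[100:260,260:460] if n=='top' else p[60:220,150:350]
        cv2.imwrite(f'pics/{n}5.png',cv2.resize(c[:,:,::-1],None,fx=3.5,fy=3.5,interpolation=cv2.INTER_CUBIC))
        W=cloud(n,d); m=((p.max(-1)<50)&(W[...,2]>100)&(W[...,2]<260)&(np.hypot(W[...,0]-472,W[...,1]+322)<150)).astype(np.uint8)
        k,l,st,ce=cv2.connectedComponentsWithStats(m)
        for i in range(1,k):
            if st[i,4]>20: print(n,ce[i].round(1),st[i,2:],np.median(W[l==i],0).round(1),ray(n,*ce[i],s['position'][2]-59+20).round(1))
    else: cv2.imwrite('pics/w5.png',p[:,:,::-1])
E
```

```text
clock 9.0 pos [ 470.8 -323.6  216.1] yawY 105.78 tilt 0.03 F [ 0.3  0.4 -5.8] w 35.3 
shift mm [-1.5  0.8 16.1] rotvec [ 0.0006 -0.0001 -0.0055]
top [356.9 147.3] [11 10 86] [ 569.9 -290.8  189.3] [ 574.6 -294.3  177.1]
top [411.2 194.2] [ 12  11 103] [ 438.4 -427.   190.5] [ 442.2 -431.9  177.1]
top [344.8 213.3] [ 8 13 77] [ 387.2 -249.4  191. ] [ 389.7 -252.3  177.1]
side [244.9  99.6] [ 5  9 30] [ 462.5 -295.2  243.4] [ 468.  -432.7  177.1]
side [252.6  98.9] [ 6  8 26] [ 437.9 -419.5  187.3] [ 439.6 -439.6  177.1]
side [212.4 116.7] [ 8  8 48] [ 575.4 -282.7  183.9] [ 576.5 -295.2  177.1]
side [265.8 123.8] [ 8  8 50] [ 391.1 -235.   183.5] [ 391.6 -247.2  177.1]
```

View pics/top5.png

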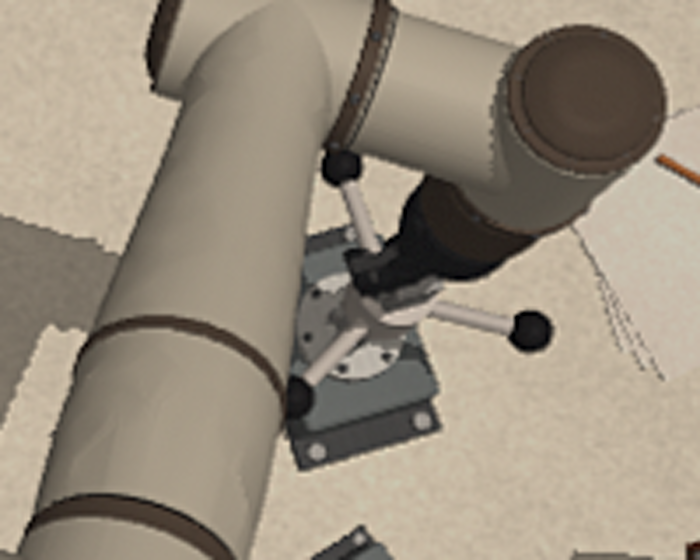

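View pics/side5.png

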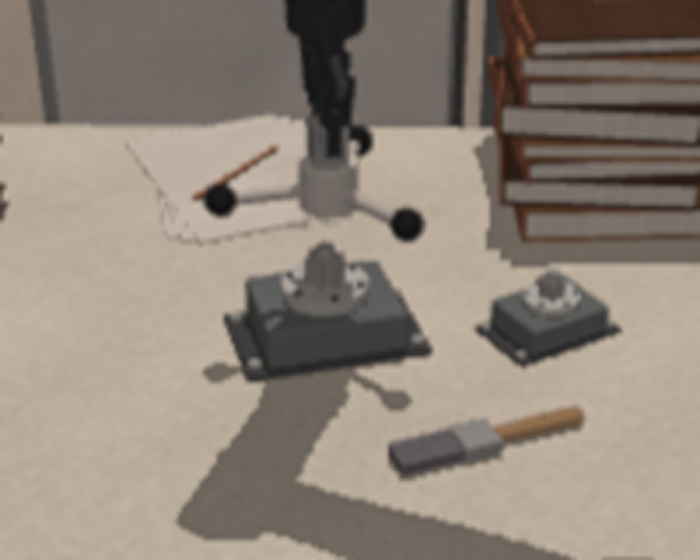

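View pics/w5.png

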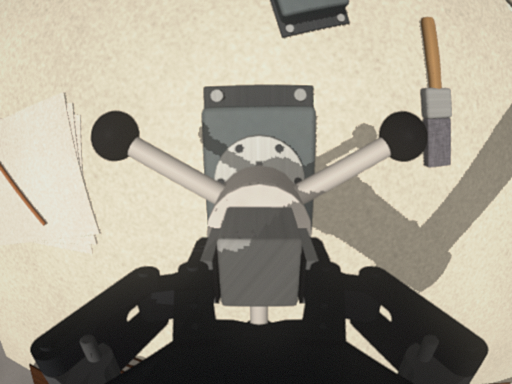

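Yaw matches: the wheel measures 16.1°, as does the drive. The wheel axis is at about (469.3, −325) against the shaft's (472.3, −322.6), so the TCP target is (473.6, −321.2). Lowering to just above the nose.

Request:
drive_tool --moves '[[[0, -0.0021, 0.0032, 0.01, 0, 0, -0.003], [0, -0.001, 0, 0.01, 0, 0, 0], [0, 0, 0, 0.01, 0, 0, 0], [0, 0, 0, 0.006, 0, 0, 0], [0, 0, 0, 0, 0, 0, 0], [0, 0, 0, 0, 0, 0, 0]]]'

```text
clock: 9.75
position: [472.9, -317.7, 175.5]
ee_rot: [-0.14, 0.99, 0.001, -0.001]
contact_force: [1.3, -0.3, -5.9]
gripper_width: 35.2
```

```bash
python3 - <<'E'
from h import *
goto(473.6,-321.2,170,106.1)
E
```

```text
clock 9.75 pos [ 472.9 -317.7  175.5] yawY 106.09 tilt 0.19 F [ 1.3 -0.3 -5.9] w 35.2 
shift mm [ 0.3 -3.5  5.4] rotvec [ 0.0025 -0.0023 -0.0001]
```

Request:
drive_tool --moves '[[[0, 0, -0.0035, 0.001, 0.0025, -0.0023, 0], [0, 0, 0, 0.001, 0, 0, 0], [0, 0, 0, 0, 0, 0, 0]]]'

```text
clock: 10.05
position: [474.5, -321.8, 174.1]
ee_rot: [-0.14, 0.99, -0.001, 0.001]
contact_force: [0.2, 0.2, -6.0]
gripper_width: 35.1
```

```bash
python3 - <<'E'
from h import *
goto(473.6,-321.2,160,106.1)
s=arm.read_state()
p,d=arm.get_image('side'); cv2.imwrite('pics/side6.png',cv2.resize(p[80:180,180:310,::-1],None,fx=5,fy=5,interpolation=cv2.INTER_CUBIC))
E
```

```text
clock 10.05 pos [ 474.5 -321.8  174.1] yawY 106.09 tilt 0.12 F [ 0.2  0.2 -6. ] w 35.1 
shift mm [ 0.7  0.9 14.1] rotvec [-0.0016  0.0015 -0.0002]
```

View pics/side6.png

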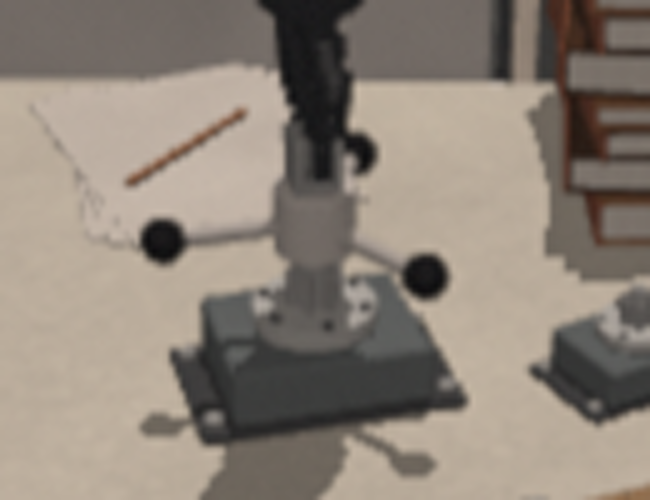

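The hub, at crop (315,225), sits straight above the shaft at (315,290). Pushing down slowly.

Request:
drive_tool --moves '[[[0, 0.0005, 0.0007, 0.005, 0, 0, 0], [0, 0, 0, 0.005, 0, 0, 0], [0, 0, 0, 0.005, 0, 0, 0], [0, 0, 0, 0, 0, 0, 0]]]'

```text
clock: 10.5
position: [473.9, -321.3, 158.3]
ee_rot: [-0.14, 0.99, -0.001, 0.001]
contact_force: [-0.4, -0.2, -6.7]
gripper_width: 35.2
```

```bash
python3 - <<'E'
from h import *
goto(473.6,-321.2,130,106.1)
E
```

```text
clock 10.5 pos [ 473.9 -321.3  158.3] yawY 106.09 tilt 0.18 F [-0.4 -0.2 -6.7] w 35.2 
shift mm [ 0.3  0.2 28.3] rotvec [-0.0021  0.0023 -0.0002]
```

Request:
drive_tool --moves '[[[0, 0, 0, 0.005, 0, 0.001, 0], [0, 0, 0, 0.005, 0, 0, 0], [0, 0, 0, 0.004, 0, 0, 0], [0, 0, 0, 0, 0, 0, 0]]]'

```text
clock: 10.9
position: [473.9, -321.3, 142.7]
ee_rot: [-0.14, 0.99, -0.001, 0.0]
contact_force: [0.1, 0.8, -5.9]
gripper_width: 35.0
```

```bash
python3 - <<'E'
from h import *
goto(473.6,-321.2,130,106.1)
E
```

```text
clock 10.9 pos [ 473.9 -321.3  142.7] yawY 106.1 tilt 0.11 F [ 0.1  0.8 -5.9] w 35.0 
shift mm [ 0.3  0.2 12.7] rotvec [-0.0018  0.0006 -0.    ]
```

Sliding freely, with no contact beyond the wheel's weight. Going on to the flange.

Request:
drive_tool --moves '[[[0, 0, 0, 0.005, 0, 0, 0], [0, 0, 0, 0.004, 0, 0, 0], [0, 0, 0, 0.003, 0, 0, 0], [0, 0, 0, 0.001, 0, 0, 0]]]'

```text
clock: 11.3
position: [474.5, -321.6, 129.1]
ee_rot: [-0.14, 0.99, -0.001, 0.001]
contact_force: [-0.3, 2.0, -0.5]
gripper_width: 35.4
```

```bash
python3 - <<'E'
from h import *
goto(473.6,-321.2,129,106.1)
E
```

```text
clock 11.3 pos [ 474.5 -321.6  129.1] yawY 106.11 tilt 0.19 F [-0.3  2.  -0.5] w 35.4 
shift mm [0.8 0.6 0.1] rotvec [-0.0029  0.0017  0.0002]
```

The flange has taken the weight. One small push, then a check by picture while still holding.

Request:
drive_tool --moves '[[[0, 0, 0, 0.001, 0, 0, 0], [0, 0, 0, 0.001, 0, 0, 0], [0, 0, 0, 0, 0, 0, 0]]]'

```text
clock: 11.6
position: [474.7, -321.6, 129.2]
ee_rot: [-0.141, 0.99, -0.002, 0.001]
contact_force: [0.7, -0.8, -6.2]
gripper_width: 35.3
```

```bash
python3 - <<'E'
from h import *
goto(473.6,-321.2,129,106.1)
p,d=arm.get_image('side'); cv2.imwrite('pics/side7.png',cv2.resize(p[80:180,180:310,::-1],None,fx=5,fy=5,interpolation=cv2.INTER_CUBIC))
E
```

```text
clock 11.6 pos [ 474.7 -321.6  129.2] yawY 106.16 tilt 0.25 F [ 0.7 -0.8 -6.2] w 35.3 
shift mm [1.  0.7 0.2] rotvec [-0.0038  0.0021  0.001 ]
```

View pics/side7.png

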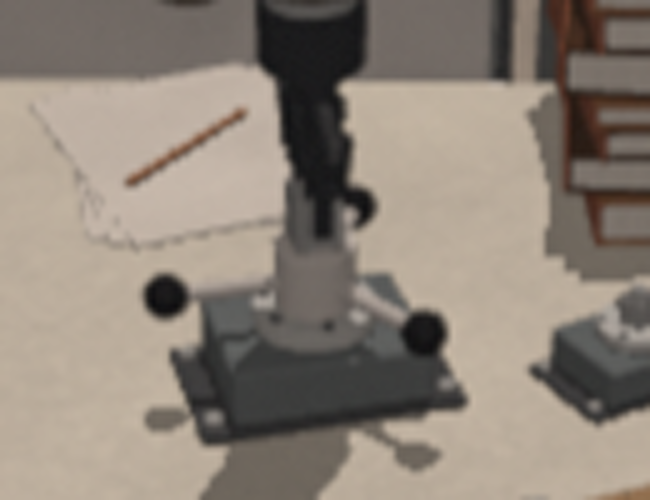

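The hub underside, at crop (315,335), is on the flange, but the arm still carries some weight. I'll press 3 mm more.

Request:
drive_tool --moves '[[[0, 0, 0, 0.003, 0, 0, 0], [0, 0, 0, 0.003, 0, 0, 0], [0, 0, 0, 0.003, 0, 0, 0]]]'

```text
clock: 11.95
position: [475.1, -321.7, 129.1]
ee_rot: [-0.142, 0.99, -0.003, 0.001]
contact_force: [-3.2, 5.2, 11.1]
gripper_width: 35.5
```

It is firmly home: it won't go below 129.1 and pushes back with about 17 N beyond the weight. Releasing.

Request:
drive_tool --moves '[[[0, 0, 0, 0, 0, 0, 0], [1, 0, 0, 0, 0, 0, 0], [1, 0, 0, 0, 0, 0, 0], [1, 0, 0, 0, 0, 0, 0], [1, 0, 0, 0, 0, 0, 0], [1, 0, 0, 0, 0, 0, 0], [1, 0, 0, 0, 0, 0, 0], [1, 0, 0, 0, 0, 0, 0], [1, 0, 0, 0, 0, 0, 0]]]'

```text
clock: 12.85
position: [479.1, -324.3, 131.9]
ee_rot: [-0.143, 0.99, -0.007, 0.006]
contact_force: [-0.4, -0.9, 0.6]
gripper_width: 85.2
```

```bash
python3 - <<'E'
from h import *
goto(473.6,-321.2,250,106.1)
E
```

```text
clock 12.85 pos [ 479.1 -324.3  131.9] yawY 106.39 tilt 1.04 F [-0.4 -0.9  0.6] w 85.2 
shift mm [   3.2    2.7 -118.2] rotvec [-0.0153  0.0098  0.0052]
```

Request:
drive_tool --moves '[[[1, 0.001, 0.001, -0.01, -0.015, 0.01, 0], [1, 0, 0, -0.01, 0, 0, 0], [1, 0, 0, -0.015, 0, 0, 0], [1, 0, 0, -0.02, 0, 0, 0], [1, 0, 0, -0.02, 0, 0, 0], [1, 0, 0, -0.02, 0, 0, 0], [1, 0, 0, -0.02, 0, 0, 0], [1, 0, 0, -0.02, 0, 0, 0], [1, 0, 0, 0, 0, 0, 0], [1, 0, 0, 0, 0, 0, 0]]]'

```text
clock: 13.85
position: [476.9, -323.1, 273.7]
ee_rot: [-0.142, 0.99, -0.001, 0.001]
contact_force: [-0.4, 0.2, -0.1]
gripper_width: 85.4
```

```bash
python3 - <<'E'
from h import *
goto(473.6,-321.2,250,106.1)
for n in('side','top'):
    p,d=arm.get_image(n); W=cloud(n,d)
    m=(abs(W[...,2]-162)<5)&(np.hypot(W[...,0]-472,W[...,1]+322)<40); w=W[m]
    if len(w): print(n,'boss top',len(w),w.mean(0).round(1))
    m=(W[...,2]>84)&(W[...,2]<96)&(W[...,1]>150)&(W[...,1]<400)&(W[...,0]>350)&(W[...,0]<650)&(p.min(-1)>60)
    print(n,'crank boss now',W[m].mean(0).round(1))
    z=np.load(n+'0.npz'); W=cloud(n,z['d']);m=(W[...,2]>84)&(W[...,2]<96)&(W[...,1]>150)&(W[...,1]<400)&(W[...,0]>350)&(W[...,0]<650)&(z['p'].min(-1)>60); print('  before',W[m].mean(0).round(1))
    cv2.imwrite(f'pics/{n}8.png',cv2.resize(p[80:220,150:350,::-1],None,fx=3.5,fy=3.5) if n=='side' else p[:,:,::-1])
E
```

```text
clock 13.85 pos [ 476.9 -323.1  273.7] yawY 106.35 tilt 0.11 F [-0.4  0.2 -0.1] w 85.4 
shift mm [ 2.7  2.8 23.7] rotvec [-0.0016  0.0011  0.0044]
side boss top 62 [ 474.8 -318.   162.5]
side crank boss now [469.8 353.5  91.7]
  before [469.8 353.2  91.8]
top boss top 171 [ 472.2 -323.   161.8]
top crank boss now [468.3 348.2  91.3]
  before [468.1 348.2  91.2]
```

View pics/side8.png

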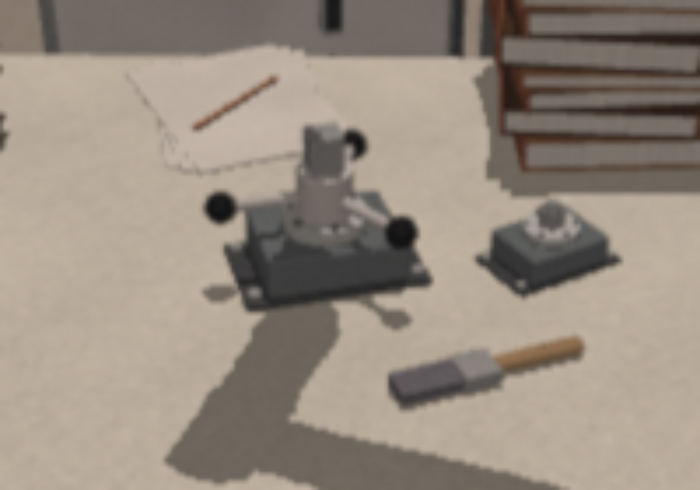

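The wheel stands upright on the flange. Its boss top is at z≈162, which is exactly 70 + 92, its axis is at (472.2, −323.0), the crank hasn't moved, and the gripper is clear. Handing in.

```bash
python3 -c "
from bench import arm
print(arm.job_done())"
```

```text
the job is handed in; nothing more can be done
None
```

I put the three-spoke handwheel back on the large drive's shaft and pushed it fully home while still holding it. I then let go, moved clear and handed the job in at about 14 s. The hand-in gives no verdict.

- **Fit:** the wheel slid down the shaft freely, with no rocking needed. On the flange it stopped and pushed back about 17 N against the last press.
- **Final position:** from the top camera, the boss top is at z 161.8 mm (162 expected) and the wheel's axis is within 1 mm of the shaft. The wheel stands upright.
- **Crank and arm:** the crank moved less than 0.5 mm. The gripper is clear, and the force reading is back to zero.
- **Disagreements:** the side camera put the boss about 5 mm off in y (−318 against −323). It had read the flange the same way before, so I put this down to seeing only part of the surface. Tool moves also drifted by up to 18 mm and 2.7° on the first fast descent, so I corrected the pose and came down slowly.

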